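Centre a pipe flange on the bench scale

TASK

Weigh the steel pipe flange: lift it from the bench onto the scale's small round pan and gently slide it about on the pan, without pressing hard, until its bore drops over the low centring boss, so that it lies flat and fully down with no edge overhanging. Then let go of it, leaving the other things on the bench alone.

Things in the scene. Friction and masses are not known exactly. Their poses are not given: they have to be found in the camera images.
- flange: Loose dark steel pipe flange, 0.45 to 0.85 kg: a disc 100 mm across, 12 mm thick, with a round hub 50 mm across on top of it, overall height 48 mm, and a bore 38 mm across right through. Origin: centre of the underside; z up along the bore. Starts flat on the bench, hub up; grip it by the hub, fingertips above the disc.
- scale: Fixed grey bench scale. Origin: on the bench under the middle of its square housing (170 x 170 mm, top 60 mm above the bench; a display block 50 mm wide, 56 mm high, adjoins its -x side). z up. Carries a flat round steel pan 112 mm across, upper face 80 mm above the bench, with a round boss in its middle 35 mm across, 6 mm high. More than 25 N from flange or robot overloads it.
- pan_mount (a point): Middle of the scale, 80 mm above its origin, axes as the scale's. The pan's own place is not reported: clipped on askew, its centre (and boss) is anywhere up to 8 mm off along x and up to 8 mm along y, and stays there. It gives down about 1 mm per 6 N. The flange's bore has 1.5 mm clearance round the boss; until it drops over it, the flange lies 6 mm too high or tilted.
- bolt_bin: Bystander: grey open-fronted parts bin of bolts, 110 x 140 x 75 mm high. Origin: centre of the underside.
- nipple: Bystander: steel pipe nipple standing on end, 40 mm across, 80 mm high. Origin: centre of the underside.
- carton: Bystander: cardboard carton 80 x 110 x 70 mm high. Origin: centre of the underside.
- coupling: Bystander: brass pipe coupling standing on end, 52 mm across, 45 mm high. Origin: centre of the underside.

How it is judged:
By the outcome, as a careful person would: the job done as asked, in the order asked, and still so for the second after the job is handed in, with the robot touching nothing.
It also fails if it takes over 72 s, if anything falls off the work surface, if the arm or the gripper's body presses on something with over 40 N, if the wrist force passes 120 N, or if a joint passes its speed limit or range.

ROBOT

A 7-joint arm with a two-finger parallel gripper is mounted at the origin on the work surface. World frame = base frame: x ahead of the robot, y to its left, z up, the work surface at z = 0. Lengths are in m, angles in rad, forces in N, time in s.
With the tool pointing down it reaches from about 0.4 to 0.85 m from the base axis. Payload 10.4 kg.
Tool frame: the origin (TCP) lies at the very end of the fingers, on their centre line; the grasp point (between the pads) lies 19 mm behind it; z points along the fingers, y is the line along which they close (so a half turn about z gives the same grasp; the last joint's range is limited). The gripper opens to 85 mm and grips with 20 to 120 N. Pads are 22 mm wide; open, the fingers measure 114 mm over their backs; the gripper's body (76 mm by 85 mm) begins 54 mm behind the grasp point. The pads swing forward as they close: fully open they stand 13 mm farther back than shut.
Start: joints at [-1.345, 0.332, -0.065, 1.46, 0.022, 1.35, -0.088], TCP at [0.154, 0.606, 0.231] pointing down, gripper open.
Joint ranges: [-2.6, 2.6], [-0.5, 2.12], [-1.47, 1.34], [0.16, 2.42], [-1.27, 4.41], [0.06, 2.06], [-2.6, 2.6]. Speed limits (rad/s): [2.22, 2.22, 2.79, 2.79, 3.14, 3.14, 3.14].

INTERFACE

Orientations are given as a unit quaternion [x, y, z, w].
In Python, from workcell import manip gives the robot as it stands.
- The arm moves only by the tool drive_effector, called after "Emit:" as a command line: name --argument value ..., lists and objects as JSON in quotes. Schema: {"type":"object","properties":{"rows":{"type":"array","items":{"type":"object","properties":{"ax":{"type":"number"},"ay":{"type":"number"},"az":{"type":"number"},"tx":{"type":"number"},"ty":{"type":"number"},"tz":{"type":"number"},"finger_gap":{"type":"number"}},"additionalProperties":false,"required":["finger_gap"]},"minItems":1,"maxItems":20},"grip_force":{"type":"number"},"only":{"type":"string"},"quiet":{"type":"boolean"},"lines":{"type":"string"}},"required":["rows"],"additionalProperties":false}. rows is a list of rows, 1 to 20 of them, each an object with the fields ax, ay, az (a rotation vector in fractions of the full range, 1 being 2 rad), tx, ty, tz (the shift in fractions of the full range, 1 being 80 cm), finger_gap (the opening from 0.0 (shut) to 1.0 (fully open)); a field left out counts as zero (the opening has to be given); each row is the pose to reach, as a shift and turn from the pose commanded when the call began, along the tool's axes at that moment; what a row does not reach only later rows make up. A row lasts 1/8 s, in which the tool goes at most 0.0625 m and 0.188 rad, less where a joint would pass 70% of its speed; a pose out of reach is approached as far as the arm can. The fingers move at their own pace and stop on an object; grip_force is the grip in N (left out, the last holds). Time passes only in rows, so rows that do not move let the fingers close. The tool returns the time, the measured TCP pose, the force, the opening and the grip force at its end. only (a regular expression) keeps the lines of the reply that match it, lines (a string "A,B") keeps lines A to B, and quiet returns only ok. A shift or turn number past 1, either way, is cut back to 1. Input that does not fit is refused with a message, and nothing moves.
- manip.get_obs(): the state, without advancing time (a new reading comes with each control period).
- manip.camera(name): name is "scene" or "top" or "wrist"; returns the picture (480x640x3 uint8, blue, green, red); there is no depth.
- manip.calibration(name): a dict with "fx", "fy", "cx", "cy" (pixels), "k1" (the pictures are not rectified: a ray, as slopes to the right and down, at radius r is drawn at 1 + k1 r^2 times it, then the intrinsics apply), "world_from_camera" (4x4, takes a point from camera to world coordinates); the wrist camera has in their place "tool_from_camera" (4x4, takes a point from camera to tool coordinates, whose origin is the TCP and whose axes are the flange's). Camera axes: x right, y up, looking along -z (the intrinsics and any distortion apply to the point x, -y, -z); pixel columns grow to the right and rows downward; lengths in m; the calibration is good to about 2 mm. A picture is of the moment at which its call begins: read the wrist's pose just before it. calibration takes no time and is no camera call.
- manip.hand_in(): hands the job in; it is judged then, once.
Trained networks look in the newest picture that a camera, given by its name, has taken for a name from the list of things; names that differ only in an ending like _2 or _b are one class to them, and where a whole thing is asked for, a point or a joint stands for the part that bears it (a point fixed in the world has none). Each returns a list of dicts, best first, with "confidence" (0 to 1); they miss things now and then, are a little off and sometimes report something else, mostly with a low value. They report only what shows in the picture. A call takes as long as a camera call.
- manip.outline_of(camera, thing): "mask" (480x640 bool, what is visible of it) and "bbox" ([left, top, right, bottom] in pixels, round what is visible of it).
The state is a dict: "clock": time; "joint_pos": joint angles; "joint_velocities": joint speeds; "tau": joint torques, N m; "position": TCP position; "ee_rot": TCP orientation; "ft_force": force on the tool from outside, world axes, zero at the start; "torque": the same for the moment, N m; "grip_width": opening from 0.0 (shut) to 1.0 (fully open); "grasp_force": force on a finger pad.
Only numpy, scipy, OpenCV 4.12 (cv2) and the standard library are available. Lean on these libraries where they do the work, as an engineer would, in place of code of your own. Each camera call takes 0.05 s, during which the arm holds its last target. There are 200 camera calls.

## Working session

There is one attempt and no reset: what is moved stays moved. The work goes in short steps, Python scripts to look and compute and a tool call to move; the robot and the scene stay as the last step left them, time stands still between calls to the robot, and variables do not carry over. Pictures are saved under pics/ and viewed, at most 10 in all, crops included, and the job is handed in when it is done.

```bash
mkdir -p pics
```

Create h.py:
```python
import numpy as np, cv2
from scipy.spatial.transform import Rotation as R
from workcell import manip
def ray(cam,uv,o=None):
    c=manip.calibration(cam)
    K=np.array([[c['fx'],0,c['cx']],[0,c['fy'],c['cy']],[0,0,1.]])
    p=cv2.undistortPoints(np.array(uv,float).reshape(-1,1,2),K,np.array([c['k1'],0,0,0.]))[:,0]
    if cam=='wrist':
        T=np.eye(4);T[:3,:3]=R.from_quat(o['ee_rot']).as_matrix();T[:3,3]=o['position'];T=T@c['tool_from_camera']
    else: T=np.array(c['world_from_camera'])
    d=np.c_[p[:,0],-p[:,1],-np.ones(len(p))]@T[:3,:3].T
    return T[:3,3],d
def atz(cam,uv,z,o=None):
    C,d=ray(cam,uv,o); return C+d*((z-C[2])/d[:,2])[:,None]
```

Run:
```python
from h import *
o=manip.get_obs();print({k:np.round(v,3) for k,v in o.items()})
for cam in ['top','scene']:
    im=manip.camera(cam);cv2.imwrite(f'pics/{cam}0.png',im)
    print(cam,np.round(manip.calibration(cam)['world_from_camera'],3).tolist())
    for t in ['flange','scale','bolt_bin','nipple','carton','coupling']:
        for r in manip.outline_of(cam,t)[:2]:
            v,u=np.nonzero(r['mask']);c=[u.mean(),v.mean()]
            print(t,round(r['confidence'],2),np.round(r['bbox']),np.round(c),np.round(atz(cam,[c],{'flange':.02,'scale':.07}.get(t,.05)),3))
```

```text
{'clock': np.float64(0.0), 'joint_pos': array([-1.345,  0.333, -0.065,  1.461,  0.022,  1.35 , -0.088]), 'joint_velocities': array([ 0.002, -0.001, -0.001,  0.   , -0.001, -0.   , -0.002]), 'tau': array([ 0.0000e+00, -6.2545e+01,  4.9000e-02, -3.9161e+01,  1.6000e-02,
        1.0000e-02,  0.0000e+00]), 'position': array([0.154, 0.605, 0.231]), 'ee_rot': array([ 0.124,  0.992, -0.001, -0.   ]), 'ft_force': array([-0.01 , -0.18 ,  0.006]), 'torque': array([-0.005, -0.053,  0.092]), 'grasp_force': np.float64(0.0), 'grip_width': np.float64(0.996)}
top [[0.013, 0.997, -0.081, 0.539], [-1.0, 0.013, 0.005, 0.094], [0.006, 0.081, 0.997, 0.981], [0.0, 0.0, 0.0, 1.0]]
flange 0.74 [443. 150. 510. 204.] [474. 175.] [[ 0.76 -0.22  0.02]]
flange 0.61 [456. 279. 509. 326.] [480. 302.] [[ 0.508 -0.228  0.02 ]]
scale 0.79 [220. 258. 339. 393.] [282. 327.] [[0.461 0.154 0.07 ]]
bolt_bin 0.65 [243. 146. 318. 210.] [278. 176.] [[0.746 0.17  0.05 ]]
nipple 0.85 [349. 151. 373. 181.] [363. 166.] [[0.768 0.006 0.05 ]]
carton 0.65 [443. 149. 506. 204.] [474. 175.] [[ 0.754 -0.21   0.05 ]]
coupling 0.94 [121. 253. 154. 278.] [139. 265.] [[0.572 0.431 0.05 ]]
scene [[-0.821, -0.337, 0.461, 1.03], [0.571, -0.486, 0.662, 0.682], [0.001, 0.807, 0.591, 0.604], [0.0, 0.0, 0.0, 1.0]]
flange 0.88 [264. 174. 303. 207.] [282. 192.] [[ 0.515 -0.217  0.02 ]]
scale 0.64 [338. 214. 456. 305.] [400. 258.] [[0.507 0.199 0.07 ]]
bolt_bin 0.75 [234. 272. 333. 370.] [282. 319.] [[0.762 0.192 0.05 ]]
nipple 0.85 [218. 247. 241. 290.] [229. 267.] [[0.773 0.019 0.05 ]]
carton 0.83 [161. 189. 224. 245.] [192. 218.] [[ 0.762 -0.183  0.05 ]]
coupling 0.76 [456. 360. 499. 396.] [476. 378.] [[0.593 0.455 0.05 ]]
```

View pics/top0.png

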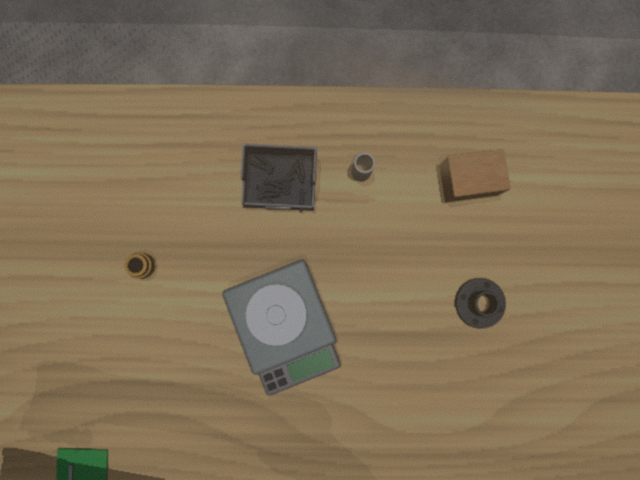

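Run:
```python
from h import *
im=cv2.imread('pics/top0.png')
a=cv2.resize(im[250:400,210:350],None,fx=4,fy=4,interpolation=cv2.INTER_CUBIC)
b=cv2.resize(im[250:350,440:540],(400,400),interpolation=cv2.INTER_CUBIC);b=cv2.copyMakeBorder(b,0,200,0,0,0)
cv2.imwrite('pics/c0.png',np.hstack([a,b])[:, :800])
```

```text
(no output)
```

View pics/c0.png

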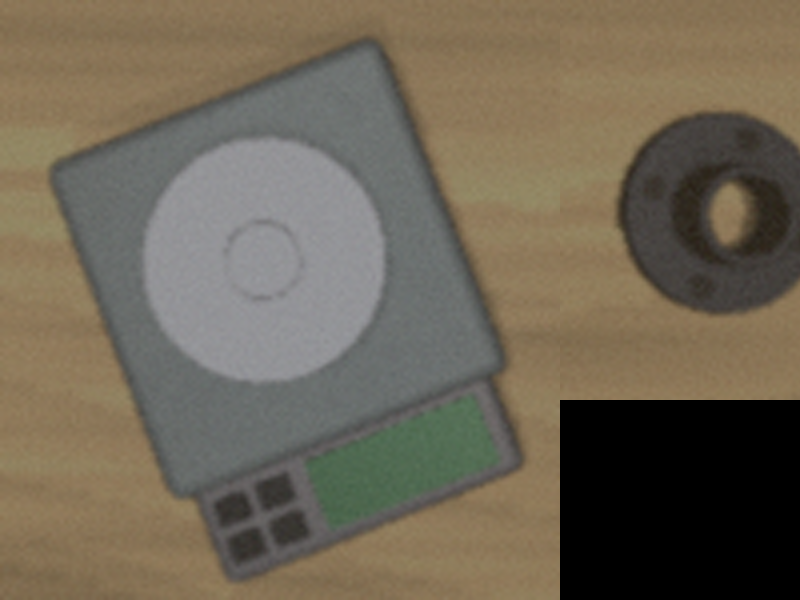

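The top view shows the flange at (480,302), and the scale with its white pan centred near (276,315) and the boss ring at about the same spot. The carton, the bin, the nipple and the coupling are all well clear.

Run:
```python
from h import *
im=cv2.imread('pics/top0.png').astype(int)
hsv=cv2.cvtColor(im.astype(np.uint8),cv2.COLOR_BGR2HSV)
def blob(m,box,z):
    k=np.zeros(m.shape,np.uint8);l,t,r,b=box;k[t:b,l:r]=m[t:b,l:r]
    c=max(cv2.findContours(k,cv2.RETR_EXTERNAL,cv2.CHAIN_APPROX_NONE)[0],key=cv2.contourArea)[:,0].astype(float)
    P=atz('top',c,z)[:,:2]
    A=np.c_[2*P,np.ones(len(P))];s=np.linalg.lstsq(A,(P**2).sum(1),rcond=None)[0]
    r=np.sqrt(s[2]+s[:2]@s[:2]); print(box,np.round(s[:2],4),'r',round(r,4),'res',np.std(np.hypot(*(P-s[:2]).T)))
print(im[315,260],im[280,250],im[302,465])
blob((im[...,2]>130).astype(np.uint8),(235,275,315,355),.08)
blob((im.max(2)<85).astype(np.uint8),(450,272,515,332),.012)
print(atz('top',[[276,314.7]],.086), 'housing corners',np.round(atz('top',[[303,260.5],[223.5,292.5],[256,372.5],[335,341]],.06),3))
o=manip.get_obs();Rt=R.from_quat(o['ee_rot']);print(np.round(Rt.as_matrix(),3))
```

```text
[153 147 149] [72 81 85] [63 68 74]
(235, 275, 315, 355) [0.4839 0.1665] r 0.0539 res 0.0004908592841325526
(450, 272, 515, 332) [ 0.5073 -0.2302] r 0.0486 res 0.0008364021315674658
[[0.48387071 0.16516121 0.086     ]] housing corners [[0.584 0.118 0.06 ]
 [0.522 0.266 0.06 ]
 [0.376 0.202 0.06 ]
 [0.435 0.057 0.06 ]]
[[-0.969  0.246 -0.   ]
 [ 0.246  0.969  0.   ]
 [ 0.     0.    -1.   ]]
```

The manual's scale: shifts go in shares of 80 cm and turns go in shares of 2 rad. Converting my numbers, -0.723 m / 0.8 = -0.9038, -0.548 m / 0.8 = -0.685.

Emit:
drive_effector --rows '[{"tx": -0.2375, "ty": -0.175, "finger_gap": 1}, {"tx": -0.4675, "ty": -0.34, "finger_gap": 1}, {"tx": -0.4675, "ty": -0.34, "finger_gap": 1}, {"tx": -0.4675, "ty": -0.34, "finger_gap": 1}, {"tx": -0.4675, "ty": -0.34, "finger_gap": 1}, {"tx": -0.4675, "ty": -0.34, "finger_gap": 1}, {"tx": -0.4675, "ty": -0.34, "finger_gap": 1}, {"tx": -0.4675, "ty": -0.34, "finger_gap": 1}, {"tx": -0.685, "ty": -0.9038, "finger_gap": 1}, {"tx": -0.685, "ty": -0.9038, "finger_gap": 1}, {"tx": -0.685, "ty": -0.9038, "finger_gap": 1}, {"tx": -0.685, "ty": -0.9038, "finger_gap": 1}, {"tx": -0.685, "ty": -0.9038, "finger_gap": 1}, {"tx": -0.685, "ty": -0.9038, "finger_gap": 1}, {"tx": -0.685, "ty": -0.9038, "finger_gap": 1}, {"tx": -0.685, "ty": -0.9038, "finger_gap": 1}, {"tx": -0.685, "ty": -0.9038, "finger_gap": 1}, {"tx": -0.685, "ty": -0.9038, "finger_gap": 1}, {"tx": -0.685, "ty": -0.9038, "finger_gap": 1}]'

```text
clock: 3.08
position: [0.5073, -0.2284, 0.2313]
ee_rot: [0.123, 0.992, 0.0, 0.0]
ft_force: [-0.3, 0.8, 0.1]
grip_width: 1.004
grasp_force: 0.0
```

Run:
```python
from h import *
o=manip.get_obs();im=manip.camera('wrist');cv2.imwrite('pics/w1.png',im)
print(np.round(o['position'],4),np.round(R.from_quat(o['ee_rot']).as_matrix(),4),o['joint_pos'])
for r in manip.outline_of('wrist','flange')[:2]: print(r['confidence'],r['bbox'],atz('wrist',[[(r['bbox'][0]+r['bbox'][2])/2,(r['bbox'][1]+r['bbox'][3])/2]],.015,o))
```

```text
[ 0.5073 -0.2284  0.2313] [[-9.698e-01  2.440e-01  2.000e-04]
 [ 2.440e-01  9.698e-01  9.000e-04]
 [-0.000e+00  9.000e-04 -1.000e+00]] [-0.29015214  0.20546164  0.72944952  1.67952637 -0.14209995  1.31060061
  1.78982213]
0.58 [251.5, 134.6, 370.0, 246.8] [[ 0.50194615 -0.23040385  0.015     ]]
```

View pics/w1.png

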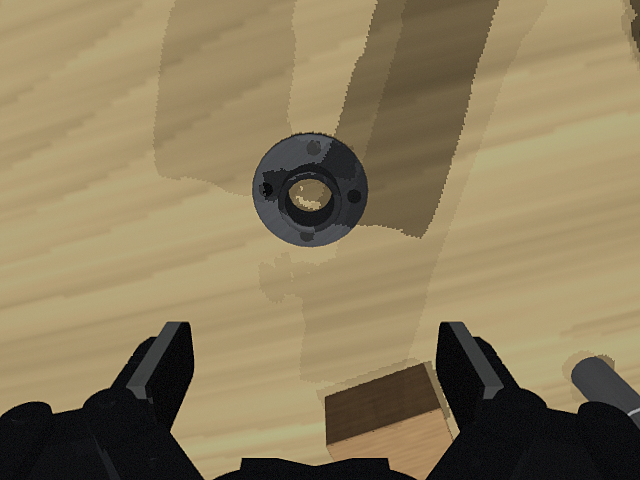

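The wrist picture shows the flange disc centred near (310,190), with the bore rim around (310,198), and nothing near the fingers' path. I'll refine its centre before descending.

Add to h.py:
```python
def fitc(P):
    A=np.c_[2*P,np.ones(len(P))];s=np.linalg.lstsq(A,(P**2).sum(1),rcond=None)[0]
    return s[:2],np.sqrt(s[2]+s[:2]@s[:2])
def circ(cam,mask,z,o=None):
    c=max(cv2.findContours(mask.astype(np.uint8),cv2.RETR_EXTERNAL,cv2.CHAIN_APPROX_NONE)[0],key=cv2.contourArea)[:,0].astype(float)
    return fitc(atz(cam,c,z,o)[:,:2])
```

Run:
```python
from h import *
c=manip.calibration('wrist');print(np.round(c['tool_from_camera'],3).tolist(),c['fx'])
o=manip.get_obs();m=manip.outline_of('wrist','flange')[0]['mask'];print(circ('wrist',m,.012,o),circ('wrist',m,.006,o))
for r in manip.outline_of('top','flange')[:2]: print(r['bbox'],circ('top',r['mask'],.012))
```

```text
[[-0.0, 0.948, 0.32, 0.083], [1.0, 0.0, 0.001, -0.0], [0.0, 0.32, -0.948, -0.143], [0.0, 0.0, 0.0, 1.0]] 431.0815517336851
(array([ 0.50319457, -0.23196247]), np.float64(0.04965366163967311)) (array([ 0.50446529, -0.23234968]), np.float64(0.050476725856173965))
[442.8, 149.5, 509.7, 204.4] (array([ 0.76244553, -0.22321497]), np.float64(0.06337545592002672))
[456.2, 278.8, 508.8, 325.8] (array([ 0.50777287, -0.2314889 ]), np.float64(0.04875056502946537))
```

Emit:
drive_effector --rows '[{"tx": 0.0025, "ty": 0.0013, "tz": 0.0625, "finger_gap": 1}, {"tx": 0.0025, "ty": 0.0013, "tz": 0.125, "finger_gap": 1}, {"tx": 0.0025, "ty": 0.0013, "tz": 0.1375, "finger_gap": 1}, {"tx": 0.0025, "ty": 0.0013, "tz": 0.1375, "finger_gap": 1}]'

```text
clock: 3.78
position: [0.5056, -0.2285, 0.1221]
ee_rot: [0.124, 0.992, -0.0, 0.0]
ft_force: [1.6, -0.6, -0.3]
grip_width: 1.0
grasp_force: 0.0
```

Run:
```python
from h import *
o=manip.get_obs();im=manip.camera('wrist');cv2.imwrite('pics/w2.png',im)
print(np.round(o['position'],4))
for r in manip.outline_of('wrist','flange')[:1]: print(r['confidence'],r['bbox'],circ('wrist',r['mask'],.012,o),circ('wrist',r['mask'],.006,o))
```

```text
[ 0.5056 -0.2285  0.1221]
0.88 [227.7, 152.1, 393.6, 304.3] (array([ 0.50342588, -0.23160611]), np.float64(0.04964549558586611)) (array([ 0.50528942, -0.2321617 ]), np.float64(0.05082437141487236))
```

View pics/w2.png

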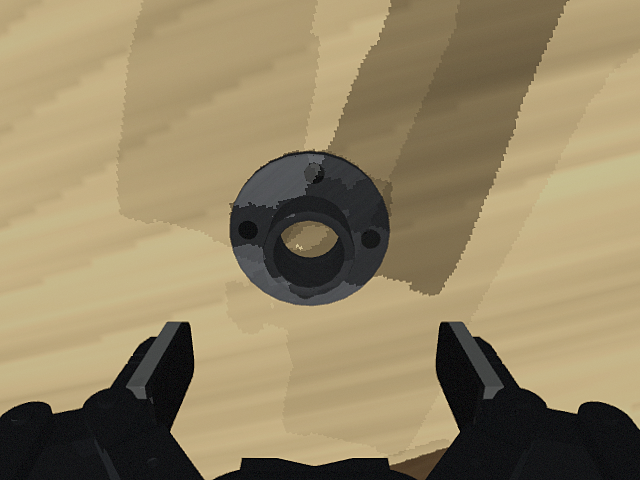

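The flange is centred on the fingers' midline at (310,228), with the open pads clear on either side of the hub. Its centre is about (0.505, -0.2315), so I'll descend and grip.

Scaled: 0.104 m / 0.8 = 0.13, -0.003 m / 0.8 = -0.0038.

Emit:
drive_effector --rows '[{"ty": -0.0038, "tz": 0.0625, "finger_gap": 1}, {"ty": -0.0038, "tz": 0.1125, "finger_gap": 1}, {"ty": -0.0038, "tz": 0.13, "finger_gap": 1}, {"ty": -0.0038, "tz": 0.13, "finger_gap": 1}, {"ty": -0.0038, "tz": 0.13, "finger_gap": 0}, {"ty": -0.0038, "tz": 0.13, "finger_gap": 0}, {"ty": -0.0038, "tz": 0.13, "finger_gap": 0}, {"ty": -0.0038, "tz": 0.13, "finger_gap": 0}, {"ty": -0.0038, "tz": 0.13, "finger_gap": 0}, {"ty": -0.0038, "tz": 0.13, "finger_gap": 0}]' --grip_force 50

```text
clock: 5.12
position: [0.5055, -0.2319, 0.0191]
ee_rot: [0.124, 0.992, 0.0, 0.001]
ft_force: [-3.4, 1.4, 11.1]
grip_width: 0.575
grasp_force: 50.1
```

Emit:
drive_effector --rows '[{"tz": -0.0375, "finger_gap": 0}, {"tz": -0.1, "finger_gap": 0}, {"tz": -0.1625, "finger_gap": 0}, {"tz": -0.1625, "finger_gap": 0}, {"tz": -0.1625, "finger_gap": 0}]'

```text
clock: 5.75
position: [0.5036, -0.2305, 0.1459]
ee_rot: [0.124, 0.992, 0.0, -0.001]
ft_force: [0.2, -0.6, -9.2]
grip_width: 0.574
grasp_force: 55.5
```

Run:
```python
from h import *
o=manip.get_obs();im=manip.camera('wrist');cv2.imwrite('pics/w3.png',im)
print(o['position'],o['ft_force'],o['torque'],o['grip_width'],R.from_quat(o['ee_rot']).as_matrix().round(4).tolist())
for r in manip.outline_of('wrist','flange')[:1]:
  for zz in (.012,.006): print(r['bbox'],circ('wrist',r['mask'],o['position'][2]-.019+zz,o))
```

```text
[ 0.50361811 -0.23054991  0.14585472] [ 0.16783895 -0.61619358 -9.17014447] [0.04504641 0.0712361  0.0028083 ] 0.5744889509666944 [[-0.9693, 0.2459, -0.002], [0.2459, 0.9693, 0.0012], [0.0022, 0.0007, -1.0]]
[192.2, 184.3, 442.6, 428.8] (array([ 0.50206725, -0.23035296]), np.float64(0.04666175919412945))
[192.2, 184.3, 442.6, 428.8] (array([ 0.50522495, -0.23114978]), np.float64(0.0485308465666518))
```

View pics/w3.png

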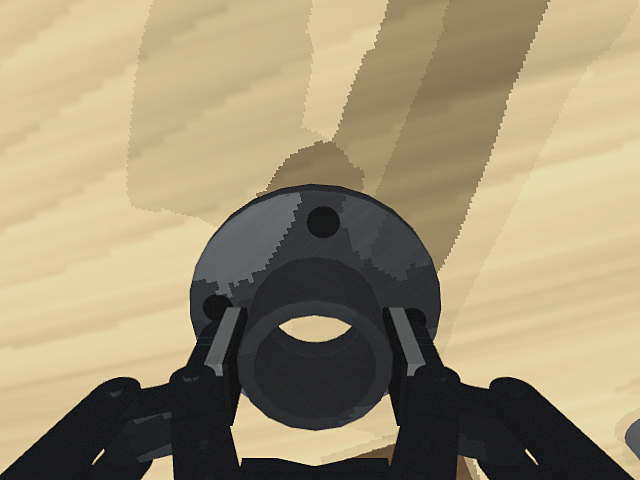

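The hub is held squarely between the pads. The hub's top rim spans columns 240-392 and rows 300-430, and the disc's far edge is at (315,184). From these I can work out where the flange sits in the hand.

Run:
```python
from h import *
o=manip.get_obs();M=R.from_quat(o['ee_rot']).as_matrix();p=o['position'];b=p[2]-.019
def t(uv,z):return np.round((atz('wrist',uv,z,o)-p)@M,4)
print('rim front, sides',t([[315,430],[240,365],[392,365]],b+.048))
print('rim far',t([[315,300]],b+.048))
print('disc top edge sides',t([[191,295],[441,295]],b+.012))
print('disc far top/bottom',t([[315,190]],b+.012),t([[315,184]],b))
```

```text
rim front, sides [[-0.0223 -0.0001 -0.0291]
 [ 0.0032 -0.0234 -0.029 ]
 [ 0.0032  0.0239 -0.029 ]]
rim far [[ 0.0258 -0.0001 -0.0289]]
disc top edge sides [[ 0.0096 -0.0479  0.007 ]
 [ 0.0096  0.0486  0.007 ]]
disc far top/bottom [[ 0.0507 -0.0001  0.0072]] [[ 0.0504 -0.0001  0.0192]]
```

Scaled: 0.38 m / 0.8 = 0.475, 0.23 m / 0.8 = 0.2875.

Emit:
drive_effector --rows '[{"ty": 0.0375, "tz": -0.0375, "finger_gap": 0}, {"tx": 0.0038, "ty": 0.1, "tz": -0.0688, "finger_gap": 0}, {"tx": 0.005, "ty": 0.1625, "tz": -0.0688, "finger_gap": 0}, {"tx": 0.0063, "ty": 0.225, "tz": -0.0688, "finger_gap": 0}, {"tx": 0.0075, "ty": 0.2875, "tz": -0.0688, "finger_gap": 0}, {"tx": 0.0088, "ty": 0.35, "tz": -0.0688, "finger_gap": 0}, {"tx": 0.0088, "ty": 0.4125, "tz": -0.0688, "finger_gap": 0}, {"tx": 0.0088, "ty": 0.4563, "tz": -0.0688, "finger_gap": 0}, {"tx": 0.0088, "ty": 0.475, "tz": -0.0688, "finger_gap": 0}, {"tx": 0.0088, "ty": 0.475, "tz": -0.0688, "finger_gap": 0}, {"tx": 0.0088, "ty": 0.475, "tz": -0.0688, "finger_gap": 0}, {"tx": 0.0088, "ty": 0.475, "tz": -0.0688, "finger_gap": 0}]'

```text
clock: 7.35
position: [0.5913, 0.137, 0.2023]
ee_rot: [0.125, 0.992, -0.0, -0.0]
ft_force: [0.5, 0.1, -8.5]
grip_width: 0.576
grasp_force: 56.0
```

Create pan.py:
```python
from h import *
import sys
o=manip.get_obs();im=manip.camera('wrist');cv2.imwrite(sys.argv[1],im)
print(o['position'],o['ft_force'],o['grip_width'])
g=im.astype(int);print(o['joint_pos'].round(2))
r=manip.outline_of('wrist','scale')
if r: print(r[0]['confidence'],r[0]['bbox'])
```

```bash
python3 pan.py pics/w4.png
```

```text
[0.59131737 0.13699029 0.20233475] [ 0.45852413  0.11218035 -8.49812917] 0.5756528516947061
[-0.73  0.33  0.53  1.58 -0.17  1.28  1.15]
0.77 [125.4, 0.0, 493.0, 188.8]
```

View pics/w4.png

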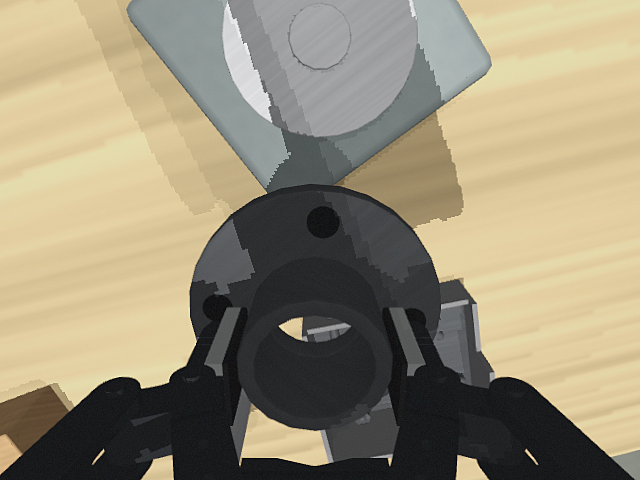

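The pan is in view. The boss circle spans columns 289-351 and rows 3-69, centred near (320,36), and the pan's lower edge is at (320,136).

Run:
```python
from h import *
o=manip.get_obs();M=R.from_quat(o['ee_rot']).as_matrix();p=o['position']
def t(uv,z):
    a=atz('wrist',uv,z,o);return np.round(a,4).tolist(),np.round((a-p)@M,4).tolist()
P=atz('wrist',[[289,36],[351,36],[320,3],[320,69]],.083,o);print('boss',fitc(P[:,:2]))
print('pan edge',t([[320,136]],.08))
im=cv2.imread('pics/w4.png');g=cv2.cvtColor(im,cv2.COLOR_BGR2HSV)
# pan edge by radial gradient
G=cv2.GaussianBlur(cv2.cvtColor(im,cv2.COLOR_BGR2GRAY),(5,5),0).astype(float)
S=cv2.GaussianBlur(g[...,1],(5,5),0).astype(float)
pts=[]
for a in np.radians(np.arange(-10,191,4)):
    rr=np.arange(85,112);u=320+rr*np.cos(a);v=36+rr*np.sin(a);k=(v>2)
    if k.sum()<20:continue
    s=S[v[k].astype(int),u[k].astype(int)];i=np.argmax(np.gradient(s));pts.append([u[k][i],v[k][i]])
P=atz('wrist',pts,.08,o)[:,:2]
for _ in range(4):
    c,r=fitc(P);e=np.abs(np.hypot(*(P-c).T)-r);P=P[e<max(.0015,2*np.median(e))]
print('pan',c,r,len(P),e.max(),'tool',(np.r_[c,.08]-p)@M)
```

```text
boss (array([0.48137342, 0.1687257 ]), np.float64(0.017372817007473982))
pan edge ([[0.5351, 0.1552, 0.08]], [[0.0589, 0.003, 0.1225]])
pan [0.48174369 0.16862341] 0.0555412631988508 51 0.0009770051092361162 tool [0.11388639 0.00281269 0.12244779]
```

Scaled: 0.1124 m / 0.8 = 0.1405, 0.09 m / 0.8 = 0.1125.

Emit:
drive_effector --rows '[{"tx": 0.0375, "ty": 0.0013, "finger_gap": 0}, {"tx": 0.1, "ty": 0.0033, "finger_gap": 0}, {"tx": 0.1405, "ty": 0.0033, "tz": 0.025, "finger_gap": 0}, {"tx": 0.1405, "ty": 0.0033, "tz": 0.0625, "finger_gap": 0}, {"tx": 0.1405, "ty": 0.0033, "tz": 0.1, "finger_gap": 0}, {"tx": 0.1405, "ty": 0.0033, "tz": 0.1125, "finger_gap": 0}, {"tx": 0.1405, "ty": 0.0033, "tz": 0.1125, "finger_gap": 0}, {"tx": 0.1405, "ty": 0.0033, "tz": 0.1125, "finger_gap": 0}, {"tx": 0.1405, "ty": 0.0033, "tz": 0.1125, "finger_gap": 0}]'

```text
clock: 8.57
position: [0.4837, 0.1691, 0.1133]
ee_rot: [0.124, 0.992, 0.001, 0.001]
ft_force: [0.8, -0.0, -6.7]
grip_width: 0.573
grasp_force: 56.0
```

```bash
python3 pan.py pics/w5.png
```

```text
[0.48368073 0.1691196  0.11327873] [ 0.79646872 -0.02189802 -6.70309195] 0.5729673479256903
[-0.87  0.19  0.49  1.92 -0.11  1.05  0.99]
0.92 [17.5, 1.6, 523.9, 434.4]
```

View pics/w5.png

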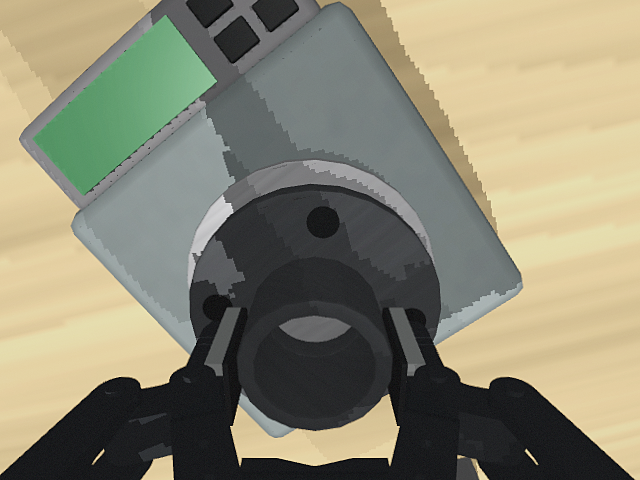

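The flange hovers over the pan. A white crescent of pan shows evenly past the disc: far edge at (313,160), left edge near column 188, right edge near 433.

Run:
```python
from h import *
o=manip.get_obs();M=R.from_quat(o['ee_rot']).as_matrix();p=o['position']
im=cv2.imread('pics/w5.png')
S=cv2.GaussianBlur(cv2.cvtColor(im,cv2.COLOR_BGR2HSV)[...,1],(5,5),0).astype(float)
pts=[]
for a in np.radians(np.arange(190,351,3)):
    rr=np.arange(110,150);u=312+rr*np.cos(a);v=287+rr*np.sin(a)
    s=S[v.astype(int),u.astype(int)];g=np.gradient(s);i=np.argmax(g);
    if g[i]>3: pts.append([u[i],v[i]])
P=((atz('wrist',pts,.08,o)-p)@M)[:,:2]
for _ in range(6):
    b=P.mean(0)
    from scipy.optimize import least_squares
    c=least_squares(lambda c:np.hypot(*(P-c).T)-.056,[0,0],loss='soft_l1',f_scale=.0005).x
    e=np.abs(np.hypot(*(P-c).T)-.056);P=P[e<max(.001,2.5*np.median(e))]
print('pan in tool',c,len(P),e.max(),fitc(P))
```

```text
pan in tool [ 0.00181713 -0.00164537] 51 0.0008482214079852252 (array([ 0.00304971, -0.00161491]), np.float64(0.05500002931507138))
```

Scaled: 0.009 m / 0.8 = 0.0113, -0.001 m / 0.8 = -0.0013.

Emit:
drive_effector --rows '[{"tx": 0.0008, "ty": -0.0013, "tz": 0.0038, "finger_gap": 0}, {"tx": 0.0008, "ty": -0.0013, "tz": 0.0075, "finger_gap": 0}, {"tx": 0.0008, "ty": -0.0013, "tz": 0.01, "finger_gap": 0}, {"tx": 0.0008, "ty": -0.0013, "tz": 0.0113, "finger_gap": 0}, {"tx": 0.0008, "ty": -0.0013, "tz": 0.0113, "finger_gap": 0}, {"tx": 0.0008, "ty": -0.0013, "tz": 0.0113, "finger_gap": 0}]'

```text
clock: 9.43
position: [0.4823, 0.1681, 0.1034]
ee_rot: [0.124, 0.992, 0.0, 0.0]
ft_force: [0.2, -0.4, -7.1]
grip_width: 0.574
grasp_force: 56.0
```

Emit:
drive_effector --rows '[{"tz": 0.0006, "finger_gap": 0}, {"tz": 0.0013, "finger_gap": 0}, {"tz": 0.0013, "finger_gap": 0}, {"tz": 0.0013, "finger_gap": 0}]'

```text
clock: 9.93
position: [0.4822, 0.1681, 0.1023]
ee_rot: [0.124, 0.992, 0.0, -0.0]
ft_force: [-0.3, -0.4, -8.3]
grip_width: 0.575
grasp_force: 56.0
```

Scaled: 0.001 m / 0.8 = 0.0013, 0.0005 m / 0.8 = 0.0006.

Emit:
drive_effector --rows '[{"tz": 0.0006, "finger_gap": 0}, {"tz": 0.0013, "finger_gap": 0}, {"tz": 0.0013, "finger_gap": 0}, {"tz": 0.0013, "finger_gap": 0}]'

```text
clock: 10.42
position: [0.4822, 0.168, 0.1013]
ee_rot: [0.124, 0.992, 0.0, 0.0]
ft_force: [0.8, -0.7, -7.4]
grip_width: 0.574
grasp_force: 56.0
```

Emit:
drive_effector --rows '[{"tz": 0.0006, "finger_gap": 0}, {"tz": 0.0013, "finger_gap": 0}, {"tz": 0.0013, "finger_gap": 0}, {"tz": 0.0013, "finger_gap": 0}]'

```text
clock: 10.92
position: [0.4822, 0.1681, 0.1003]
ee_rot: [0.124, 0.992, 0.0, -0.0]
ft_force: [0.4, 0.5, -7.8]
grip_width: 0.572
grasp_force: 56.0
```

Scaled: 0.001 m / 0.8 = 0.0013, 0.0005 m / 0.8 = 0.0006.

Emit:
drive_effector --rows '[{"tz": 0.0006, "finger_gap": 0}, {"tz": 0.0013, "finger_gap": 0}, {"tz": 0.0013, "finger_gap": 0}, {"tz": 0.0013, "finger_gap": 0}]'

```text
clock: 11.42
position: [0.4822, 0.168, 0.0993]
ee_rot: [0.124, 0.992, 0.0, -0.0]
ft_force: [-0.4, -0.8, -8.7]
grip_width: 0.571
grasp_force: 56.0
```

Emit:
drive_effector --rows '[{"tz": 0.0004, "finger_gap": 0}, {"tz": 0.0008, "finger_gap": 0}, {"tz": 0.0008, "finger_gap": 0}, {"tz": 0.0008, "finger_gap": 0}]'

```text
clock: 11.92
position: [0.4822, 0.1681, 0.0988]
ee_rot: [0.124, 0.992, 0.0, 0.0]
ft_force: [-0.3, -0.2, -7.4]
grip_width: 0.571
grasp_force: 56.1
```

Scaled: 0.001 m / 0.8 = 0.0013, 0.0005 m / 0.8 = 0.0006.

Emit:
drive_effector --rows '[{"tz": 0.0006, "finger_gap": 0}, {"tz": 0.0013, "finger_gap": 0}, {"tz": 0.0013, "finger_gap": 0}, {"tz": 0.0013, "finger_gap": 0}]'

```text
clock: 12.42
position: [0.4823, 0.1681, 0.0979]
ee_rot: [0.124, 0.992, 0.0, 0.0]
ft_force: [-1.3, -0.9, -2.8]
grip_width: 0.57
grasp_force: 56.5
```

Emit:
drive_effector --rows '[{"tz": 0.0004, "finger_gap": 0}, {"tz": 0.0008, "finger_gap": 0}, {"tz": 0.0008, "finger_gap": 0}, {"tz": 0.0008, "finger_gap": 0}]'

```text
clock: 12.92
position: [0.4823, 0.1681, 0.0972]
ee_rot: [0.124, 0.992, 0.0, 0.0]
ft_force: [-2.3, -0.7, 0.6]
grip_width: 0.578
grasp_force: 56.8
```

Scaled: -0.15 m / 0.8 = -0.1875, -0.11 m / 0.8 = -0.1375.

Emit:
drive_effector --rows '[{"finger_gap": 0.7}, {"finger_gap": 1}, {"finger_gap": 1}, {"finger_gap": 1}, {"finger_gap": 1}, {"finger_gap": 1}, {"tz": -0.025, "finger_gap": 1}, {"tz": -0.075, "finger_gap": 1}, {"tz": -0.1375, "finger_gap": 1}, {"tz": -0.1875, "finger_gap": 1}, {"tz": -0.1875, "finger_gap": 1}, {"tz": -0.1875, "finger_gap": 1}]'

```text
clock: 14.42
position: [0.4819, 0.168, 0.2464]
ee_rot: [0.124, 0.992, -0.0, -0.0]
ft_force: [0.0, 0.1, -0.3]
grip_width: 1.0
grasp_force: 0.0
```

```bash
python3 pan.py pics/w6.png
```

```text
[0.48190331 0.16797603 0.24637943] [ 0.01128376  0.14838284 -0.3105127 ] 0.9998578553424794
[-0.9   0.06  0.5   1.76 -0.03  1.33  0.93]
0.61 [132.4, 1.8, 451.2, 321.8]
```

View pics/w6.png

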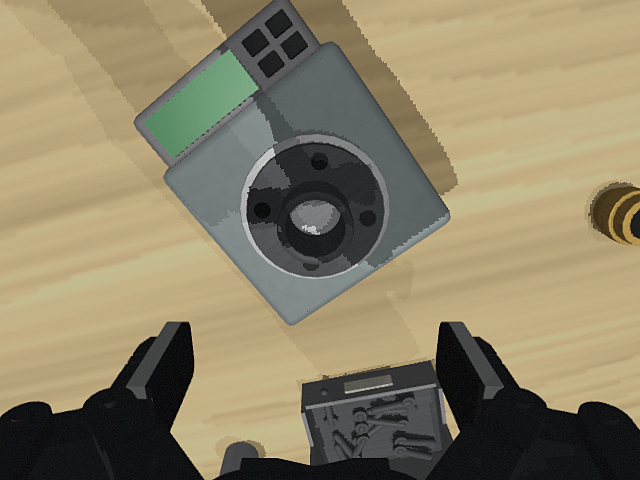

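The flange stands released, with an even pan rim showing all round it (disc centred at about (315,208)) and the boss filling the bore. I'll check the seating on a close-up and in the scene view.

Run:
```python
from h import *
o=manip.get_obs();w=cv2.imread('pics/w6.png');s=manip.camera('scene')
r=manip.outline_of('scene','flange')[0];print(r['bbox'])
b=[int(x) for x in r['bbox']];cx,cy=(b[0]+b[2])//2,(b[1]+b[3])//2
A=cv2.resize(w[125:290,230:400],(400,400),interpolation=cv2.INTER_CUBIC);B=cv2.resize(s[cy-35:cy+35,cx-35:cx+35],(400,400),interpolation=cv2.INTER_CUBIC)
cv2.imwrite('pics/c7.png',np.hstack([A,B]))
m=manip.outline_of('wrist','flange')[0]['mask']
for z in (.09,.096): print(z,circ('wrist',m,z,o))
```

```text
[373.2, 216.9, 428.2, 258.6]
0.09 (array([0.47952927, 0.16807617]), np.float64(0.04940410964809508))
0.096 (array([0.47795548, 0.16848234]), np.float64(0.04841128077130397))
```

View pics/c7.png

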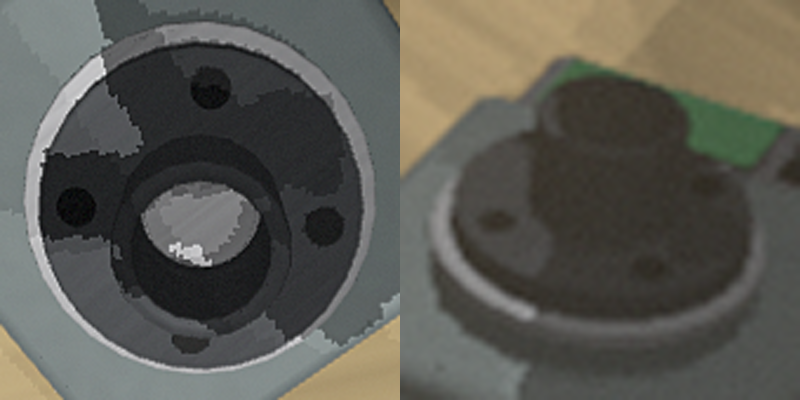

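The flange lies flat and concentric on the pan: no gap shows beneath it, and the pan rim is visible all round. The TCP height at contact (0.098, against 0.105 if it sat on the boss) confirms it dropped over the boss.

```bash
python3 -c "
from workcell import manip
print(manip.hand_in())"
```

```text
the job is handed in; nothing more can be done
None
```

The flange lies flat over the pan's boss with no overhang, released after about 14 s on the robot's clock. No sliding was needed, because the bore went straight over the boss. Nothing else was touched, and the job is handed in; no verdict came back.

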